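# Find the bored end of a standoff on a check pin and hold it hole-up

## Task

One end of the blue square aluminium standoff has a deep blind hole, the other only a shallow dimple that looks the same. Find out by feel which end is bored, by standing the standoff up in the gripper and gently raising it against the sprung pin that hangs from the check stand (never drive the pin more than about half way up its travel), and turn it over if it is the wrong end. Finish while still holding it upright under the stand, hole up, raised so that the pin stands well down in the hole and is not pushed up; leave the other things where they are.

Things in the scene. Friction and masses are not known exactly. Their poses are not given: they have to be found in the camera images.
- standoff: blue anodised square aluminium bar, 28 x 28 x 80 mm, 0.1 to 0.2 kg, lying on its side on the worktop at any heading. Origin at its middle, z along its length. Each end has a 14 mm round hole on the axis with a 1.5 mm chamfer: one is 30 mm deep, the other 3 mm; both look dark. Which end (+z or -z) is the deep one is not told: feel for it. Grip it across two parallel flats.
- stand: fixed check stand: base plate 150 x 110 x 12 mm, a 22 mm column 105 mm from the pin, and a level arm 24 mm wide, its underside 255 mm above the worktop, overhanging the pin by 12 mm. Origin on the worktop right under the pin; x points from the pin to the column (away from the robot, heading within 0.3 rad), so the robot's side of the pin is free; z up.
- pin_tip (a point): lower end of the brass check pin, 8 mm in diameter with a round nose, which hangs straight down 45 mm out of the arm; at rest its tip is 210 mm above the worktop. It enters the deep hole with 3 mm to spare all round.
- check_pin (a joint): how far the pin has been pushed up into the arm against its spring, 0 at rest, 0.025 m at its stop. The spring begins at about 1 N and gains 0.2 N per mm (about 6 N at the stop).
- amber_black_cap: bystander: small amber bottle with a black cap, 33 x 33 x 82 mm; origin under its centre
- amber_white_label: bystander: small amber bottle with a white cap, 29 x 28 x 84 mm; origin under its centre
- rack: bystander: black rack full of small vials, 64 x 128 x 42 mm; origin under its centre
- green_jar: bystander: jar with a green lid, 64 x 64 x 71 mm; origin under its centre
- cup: bystander: white plastic cup, 54 mm wide, 28 mm high; origin under its centre
Not all that is in view belongs to the job. Several things look just like the standoff: the one meant starts farthest to the robot's left.

How it is judged (in metres and radians):
At the end, for the whole second after the job is handed in: The gripper holds the standoff still and upright (within 0.2 rad) under the check stand, with the pin at least 12 mm down in the deep hole and pushed up by less than 4 mm (distance between pin_tip and standoff below 0.028 m and horizontal distance between pin_tip and standoff below 0.008 m and angle between the z axis of standoff and the z axis of stand, either way round below 0.2 rad and value of joint check_pin below 0.004 m and height (world z) of standoff above 0.17 m and contact force between the fingers and standoff above 1 N and linear speed of standoff below 0.02 m/s); the arm keeps its last pose, push and grip.
It fails at once if the check pin is driven up more than 18 mm of its 25 mm travel (value of joint check_pin above 0.018 m).
It fails at once if the standoff is pressed on the stand or the pin with more than 15 N (contact force between standoff and stand above 15 N).
It fails at once if another thing is pushed more than 3 cm from its place (distance of any of amber_black_cap, amber_white_label, rack, green_jar, cup from where it was at the start of the episode above 0.03 m).
It also fails if it takes over 72 s, if anything falls off the work surface, if the arm or the gripper's body presses on something with over 40 N, if the wrist force passes 120 N, or if a joint passes its speed limit or range.

## Robot

A 6-joint arm with a two-finger parallel gripper is mounted at the origin on a cart in front of the work surface, level with it; the furniture and walls round the work are solid. World frame = base frame: x ahead of the robot, y to its left, z up, the work surface at z = 0. Lengths are in mm, angles in rad, forces in N, time in s.
With the tool pointing down it reaches from about 300 to 775 mm from the base axis. Payload 14.6 kg.
Tool frame: the origin (TCP) lies on the centre line of the jaws, within the pads' length; the fingertips stand 8 mm ahead of it and the grasp point (between the pads) lies 11 mm behind it; z points along the fingers, y is the direction in which the jaws open and shut (so a half turn about z gives the same grasp; the last joint's range is limited). The gripper opens to 94 mm and grips with 3 to 60 N. Pads are 16 mm wide; open, the fingers measure 119 mm over their backs; the gripper's body (75 mm by 177 mm) begins 78 mm behind the grasp point.
Start: joints at [-1.208, 0.3, 1.521, -0, 1.321, -0.067], TCP at [229.171, -499.97, 213.446] pointing down, gripper open.
Joint ranges: [-3.03, 3.03], [-0.79, 2.21], [0.23, 2.52], [-1.04, 4.18], [0, 3.07], [-2.55, 2.55]. Speed limits (rad/s): [2.22, 2.22, 2.57, 3.14, 3.14, 3.14].

## Interface

Orientations are given as [roll, pitch, yaw] about the fixed x, y, z axes, in that order (R = Rz(yaw) Ry(pitch) Rx(roll)).
In Python, from cell import read_state, cams, manip gives the robot as it stands.
- The arm moves only by the shell command python3 -m handwheel 'ROWS' [OPENING] [FORCE]. ROWS is JSON, a list of rows, each a list of 4 numbers: the shift along the tool's x, y, z in m, then the turn about the tool's z in degrees. In form: [[dx, dy, dz, turn], ...]. A call has 1 to 5 rows; each row is the pose to reach, as a shift and turn from the pose measured when the call began, along the tool's axes at that moment; what a row does not reach only later rows make up. A row lasts 1/8 s, in which the tool goes at most 62.5 mm and 10.7 degrees, less where a joint would pass 70% of its speed; a pose out of reach is approached as far as the arm can. A call with a gripper value outside its range is refused whole. OPENING is the closure, from 0 (fully open) to 1 (shut), set as the call begins (- or left out, the last holds). The fingers move at their own pace and stop on an object; FORCE is the grip in N (left out, the last holds). Time passes only in rows, so rows that repeat a pose let the fingers close. It gives the time, the measured TCP pose, the force and the opening at its end, in the units of the state.
- read_state(): the state, without advancing time (a new reading comes with each control period).
- cams.camera(name): name is "scene" or "side" or "wrist"; returns the picture (384x512x3 uint8, red, green, blue); there is no depth.
- cams.get_calibration(name): a dict with "vertical_fov" (degrees; the focal length in pixels is half the picture's height over the tangent of half this angle, whatever the lens; pixels are square), "cx", "cy" (the principal point, pixels), "R" (3x3) and "t" (3): a world point X has camera coordinates R X + t. Camera axes: x right, y down, z forward; pixel columns grow to the right and rows downward; lengths in mm; the calibration is good to about 2 mm. The wrist camera is an equidistant fisheye: a pixel r from the principal point sees the ray r / f radians off the axis. A picture is of the moment at which its call begins: read the wrist's pose just before it. get_calibration takes no time and is no camera call; for the wrist camera it gives the pose at the moment of the call.
- manip.sign_off(): hands the job in, once; it reports no verdict.
The state is a dict: "clock": time; "joints": joint angles; "qd": joint speeds; "effort": joint torques, N m; "eef_pos": TCP position; "eef_rot": TCP orientation; "wrist_force": force on the tool from outside, world axes, zero at the start; "moment": the same for the moment, N m; "finger_gap": finger opening in mm.
Only numpy, scipy, OpenCV 4.12 (cv2) and the standard library are available. Lean on these libraries where they do the work, as an engineer would, in place of code of your own. Each camera call takes 0.05 s, during which the arm holds its last target. There are 200 camera calls.

## Working session

There is one attempt and no reset: what is moved stays moved. The work goes in short steps, Python scripts to look and compute and a shell command to move; the robot and the scene stay as the last step left them, time stands still between calls to the robot, and variables do not carry over. Pictures are saved under pics/ and viewed, about 8 in all and at most 12, crops included, and the job is handed in when it is done.

```bash
mkdir -p pics; ls; python3 - <<'E'
from cell import read_state, cams
import cv2, numpy as np
s=read_state(); print(s)
ims=[cams.camera(n) for n in("scene","side")]
for n in("scene","side","wrist"):
    print(n,cams.get_calibration(n))
for n,i in zip(("scene","side"),ims): cv2.imwrite(f"pics/{n}0.png",i[:,:,::-1])
w=cams.camera("wrist");cv2.imwrite("pics/wrist0.png",w[:,:,::-1])
a=np.vstack([cv2.resize(ims[0],(800,600))])
cv2.imwrite("pics/scene0b.png",a[:,:,::-1])
E
```

```text
pics
{'clock': 0.0, 'joints': array([-1.20757534e+00,  3.00500531e-01,  1.52161268e+00,  3.78000659e-05,
        1.32068297e+00, -6.65725667e-02]), 'qd': array([-5.01943191e-04,  2.44623653e-03, -1.12116155e-03, -1.15108512e-03,
       -2.72961621e-04, -5.79363993e-05]), 'effort': array([-8.58035892e-04, -5.31804764e+01, -3.52736521e+01,  7.07848719e-02,
        2.43876205e-02, -7.96730183e-05]), 'eef_pos': array([ 229.10221243, -499.72386298,  212.85681276]), 'eef_rot': array([-3.14039423e+00, -1.16594362e-04,  4.29784103e-01]), 'wrist_force': array([-0.10930282,  0.25978312, -0.04047712]), 'moment': array([ 0.00396314, -0.0269548 ,  0.01194434]), 'finger_gap': 93.88964659203134}
scene {'vertical_fov': 43.08137542980255, 'cx': 256.6287584302931, 'cy': 194.50532351569603, 'R': array([[-0.32821267, -0.94459947,  0.00287696],
       [-0.38798313,  0.13203133, -0.91216052],
       [ 0.8612465 , -0.30049886, -0.40982302]]), 't': array([  89.22893054,  368.70073876, 1436.45805501])}
side {'vertical_fov': 52.74384461809015, 'cx': 257.9086213333984, 'cy': 193.22059771783836, 'R': array([[ 0.97120705, -0.23772621,  0.01559224],
       [-0.13328684, -0.59644468, -0.79151017],
       [ 0.19746262,  0.76664202, -0.61095706]]), 't': array([-583.27406165,  135.33883084, 1387.77605516])}
wrist {'vertical_fov': 65.70646984690485, 'cx': 256.82591567590623, 'cy': 196.81686258048916, 'R': array([[ 0.41708685, -0.90886607, -0.00101291],
       [-0.8782576 , -0.40332664,  0.25688754],
       [-0.2338849 , -0.10625482, -0.96644077]]), 't': array([-548.41483191,  -27.68268084,  392.28731677])}
```

View pics/scene0b.png

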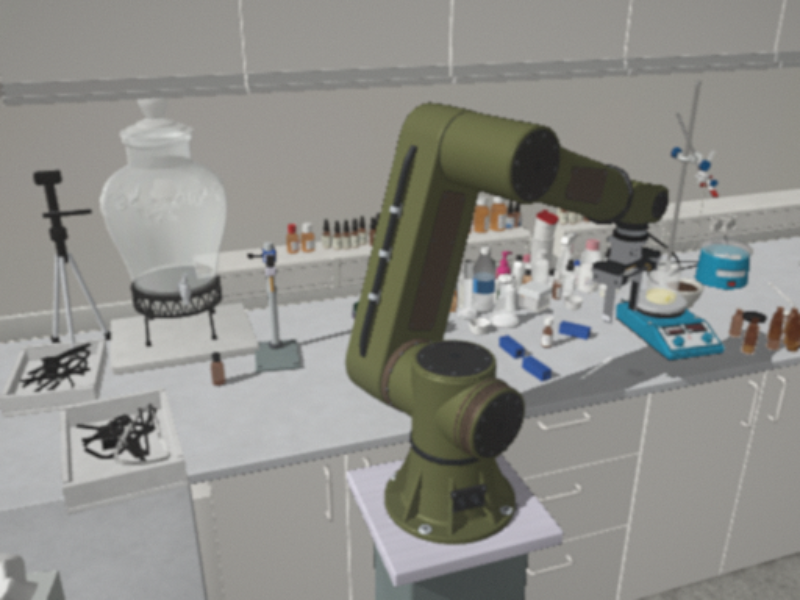

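View pics/side0.png

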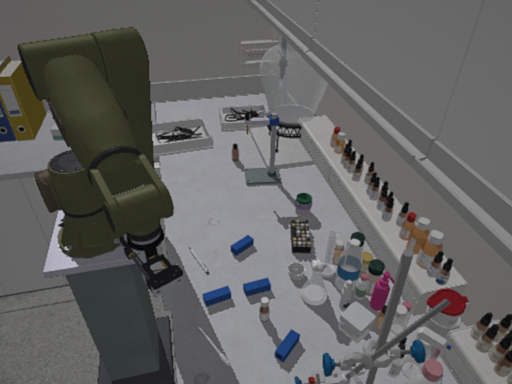

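Side view: standoffs at about (242,244), (257,287), (217,296) and (288,345). The first is farthest left (+y), so it is the target. The stand base is at (262,176), with its pin arm near (247,125). Next I measure these.

```bash
cat > h.py <<'E'
import numpy as np, cv2
from cell import read_state, cams
def ray(n,uv,c=None):
    c=c or cams.get_calibration(n); f=192/np.tan(np.radians(c['vertical_fov']/2))
    d=(np.array(uv,float)-[c['cx'],c['cy']])/f
    if n=='wrist':
        r=np.linalg.norm(d); d=np.r_[d*np.sin(r)/max(r,1e-9),np.cos(r)]
    else: d=np.r_[d,1]
    R=np.array(c['R']);return -R.T@c['t'],R.T@d
def plane(n,uv,z,c=None):
    o,d=ray(n,uv,c); return o+d*(z-o[2])/d[2]
def tri(rs):
    A=0;b=0
    for o,d in rs:
        d=d/np.linalg.norm(d);P=np.eye(3)-np.outer(d,d);A=A+P;b=b+P@o
    return np.linalg.solve(A,b)
def proj(n,X,c=None):
    c=c or cams.get_calibration(n); f=192/np.tan(np.radians(c['vertical_fov']/2))
    p=np.array(c['R'])@X+c['t']
    if n=='wrist':
        r=np.hypot(p[0],p[1]);th=np.arctan2(r,p[2]);return np.r_[c['cx'],c['cy']]+f*th*p[:2]/max(r,1e-9)
    return np.r_[c['cx'],c['cy']]+f*p[:2]/p[2]
E
python3 - <<'E'
from h import *
s=cv2.imread('pics/side0.png');hsv=cv2.cvtColor(s,cv2.COLOR_BGR2HSV)
m=cv2.inRange(hsv,(108,130,50),(125,255,255))
n,l,st,ce=cv2.connectedComponentsWithStats(m)
for i in range(1,n):
    if st[i,4]>60:
        ys,xs=np.where(l==i);P=np.array([plane('side',(x,y),18)[:2] for x,y in zip(xs,ys)],np.float32)
        print(ce[i],st[i,4],cv2.minAreaRect(P))
cr=cv2.resize(s[100:200,200:320],None,fx=5,fy=5,interpolation=3)
sc=cv2.imread('pics/scene0.png')
c2=cv2.resize(sc[145:245,120:210],None,fx=5,fy=5,interpolation=3)
cv2.imwrite('pics/cr1.png',cr);cv2.imwrite('pics/cr2.png',c2)
E
```

```text
[  5.62331839 128.02242152] 223 ((-535.633544921875, 953.8147583007812), (60.319793701171875, 497.4909973144531), 20.878311157226562)
[273.87301587 121.12698413] 63 ((848.7960205078125, 659.5496826171875), (102.96129608154297, 47.635284423828125), 77.94894409179688)
[241.63716814 244.77876106] 226 ((494.81378173828125, -200.8516845703125), (92.09941101074219, 43.37319564819336), 30.04589080810547)
[256.53135314 286.57425743] 303 ((502.2407531738281, -385.49468994140625), (81.74361419677734, 44.824039459228516), 5.013753414154053)
[216.54179567 295.55727554] 323 ((378.78509521484375, -391.2320861816406), (80.0150146484375, 44.56364440917969), 10.049614906311035)
[286.92797784 344.95290859] 361 ((534.72021484375, -591.3761596679688), (91.61236572265625, 32.86252212524414), 40.654354095458984)
```

View pics/cr1.png

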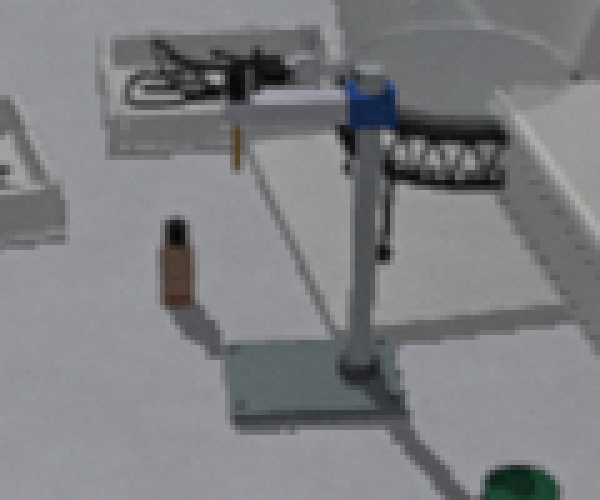

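View pics/cr2.png

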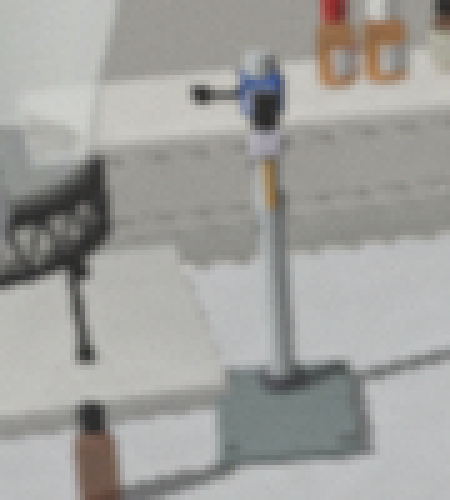

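Side crop: the brass pin tip is at crop (237,170), full-image (247.2,133.8). The amber black-cap bottle stands left of the base. Scene crop: the tip is at (270,208), full-image (173.8,186.5). The move rows only turn about the tool's z, so I check the interface help for tilting before planning.

The interface has no tilt command, so tool orientation can only change through "out of reach" behaviour. My plan is to grasp the bar tool-down with its axis along tool x, then try to tilt there. The pin tip is about (605,210,210) and the stand heading about -0.12 rad. I hover over the target first.

```bash
python3 -m handwheel '[[0.055,-0.024,0,0],[0.11,-0.048,0,0],[0.165,-0.072,0,0],[0.22,-0.096,0,0],[0.275,-0.12,0,0]]' 0 20; python3 -m handwheel '[[0.04,-0.02,0,0],[0.08,-0.04,0,0],[0.11,-0.05,0,0],[0.11,-0.05,0,0]]'
cat > seg.py <<'E'
from h import *
import sys
def look(name,z=28):
    s=read_state();c=cams.get_calibration('wrist');w=cams.camera('wrist')
    cv2.imwrite(f'pics/{name}.png',w[:,:,::-1])
    hsv=cv2.cvtColor(w,cv2.COLOR_RGB2HSV);m=cv2.inRange(hsv,(105,110,40),(128,255,255))
    print(s['eef_pos'],s['eef_rot'],s['joints'],s['clock'])
    n,l,st,ce=cv2.connectedComponentsWithStats(m)
    for i in range(1,n):
        if st[i,4]>300:
            ys,xs=np.where(l==i);P=np.array([plane('wrist',(x,y),z,c)[:2] for x,y in zip(xs,ys)],np.float32)
            print(ce[i],st[i],cv2.minAreaRect(P))
if __name__=='__main__': look(sys.argv[1])
E
python3 seg.py w1
```

```text
clock: 0.78
eef_pos: [430.1, -274.5, 213.1]
eef_rot: [-3.141, -0.0, 0.43]
wrist_force: [0.7, -1.0, -0.3]
finger_gap: 94.2
clock: 1.27
eef_pos: [510.0, -181.9, 212.7]
eef_rot: [-3.14, 0.0, 0.432]
wrist_force: [-0.5, -0.2, 0.4]
finger_gap: 94.1
[ 510.00008647 -181.85999615  212.74427486] [-3.14016698e+00  3.45199799e-04  4.32113592e-01] [-4.10515191e-01  2.82174128e-01  1.54548612e+00  7.14334172e-04
  1.31522631e+00  7.27986761e-01] 1.275
[261.82811413 194.26583159] [ 249  162   27   66 1437] ((494.759765625, -194.3015594482422), (83.6934814453125, 27.608495712280273), 29.58592414855957)
[381.43355856 240.875     ] [365 212  36  55 888] ((507.0587463378906, -372.7581481933594), (73.45614624023438, 43.3049430847168), 5.386335849761963)
```

View pics/w1.png

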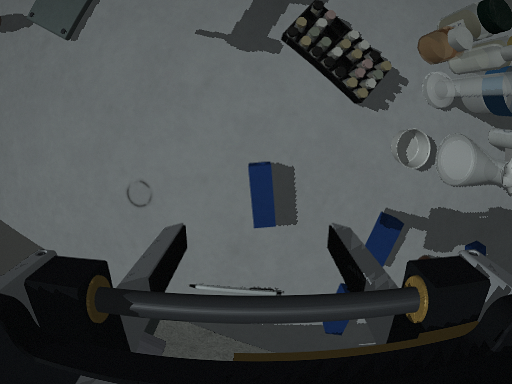

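Wrist view: target bar at (262,194), clear of its neighbours. It is centred at (494.8,-194.3) with heading 29.6°. I go down and grip.

```bash
python3 -m handwheel '[[-0.019,0.005,0.05,-4.8],[-0.019,0.005,0.1,-4.8],[-0.019,0.005,0.15,-4.8],[-0.019,0.005,0.19,-4.8],[-0.019,0.005,0.2,-4.8]]'; python3 -m handwheel '[[0,0,0,0],[0,0,0,0],[0,0,0,0],[0,0,0,0],[0,0,0,0]]' 1 35;  python3 -m handwheel '[[0,0,0,0],[0,0,0,0],[0,0,0,0]]'
```

```text
clock: 1.95
eef_pos: [492.2, -195.4, 10.9]
eef_rot: [-3.137, 0.003, 0.514]
wrist_force: [-0.2, -1.0, -0.2]
finger_gap: 94.1
clock: 2.58
eef_pos: [492.4, -195.4, 11.2]
eef_rot: [-3.138, 0.002, 0.514]
wrist_force: [-0.1, 0.7, 0.7]
finger_gap: 47.9
clock: 2.95
eef_pos: [492.4, -195.4, 11.2]
eef_rot: [-3.138, 0.002, 0.514]
wrist_force: [-0.1, 0.1, 0.6]
finger_gap: 27.6
```

Gripped at a gap of 27.6 mm. I lift and turn so that tool x points radially out.

```bash
python3 -m handwheel '[[0,0,-0.06,10.2],[0,0,-0.12,20.4],[0,0,-0.18,30.6],[0,0,-0.24,40.8],[0,0,-0.3,51]]';  python3 -m handwheel '[[-0.03,0,-0.05,0],[-0.06,0,-0.1,0],[-0.09,0,-0.15,0],[-0.12,0,-0.2,0]]';python3 -m handwheel '[[0,0,-0.06,0],[0,0,-0.12,0],[0,0,-0.18,0],[0,0,-0.24,0],[0,0,-0.3,0]]'; python3 -c "
from cell import *;print(read_state()['joints'],read_state()['qd'])"
```

```text
clock: 3.58
eef_pos: [493.2, -195.9, 313.2]
eef_rot: [-3.141, 0.005, -0.382]
wrist_force: [0.8, 0.1, -0.7]
finger_gap: 27.7
clock: 4.08
eef_pos: [381.4, -151.0, 515.3]
eef_rot: [-3.141, 0.005, -0.382]
wrist_force: [1.0, -0.8, -1.8]
finger_gap: 27.9
clock: 4.7
eef_pos: [363.0, -144.1, 728.6]
eef_rot: [-3.14, -0.005, -0.382]
wrist_force: [-17.2, 4.6, -4.3]
finger_gap: 28.1
[-0.47275812  0.2988936   0.23413343  0.0032338   2.60380727  1.48275413] [-0.02552802 -0.05023065 -0.0804949   0.01813292  0.71257185 -0.02289203]
```

```bash
python3 -m handwheel '[[0,0,-0.06,0],[0,0,-0.12,0],[0,0,-0.18,0]]'; python3 -c "
from cell import *;print(read_state()['joints'],read_state()['qd'])"; python3 -m handwheel '[[0,0,-0.06,0],[0,0,-0.12,0],[0,0,-0.18,0]]'; python3 -c "
from cell import *;print(read_state()['joints'],read_state()['qd'])"
```

```text
clock: 5.08
eef_pos: [319.1, -126.6, 753.2]
eef_rot: [-3.141, -0.027, -0.382]
wrist_force: [0.3, -0.3, -0.6]
finger_gap: 27.9
[-0.4874548   0.23056575  0.23461903  0.00783695  2.64986241  1.47230423] [-0.02990469 -0.0989893   0.003059    0.00107385  0.12096023 -0.0269096 ]
clock: 5.45
eef_pos: [278.7, -110.6, 772.0]
eef_rot: [-3.141, -0.044, -0.382]
wrist_force: [-0.8, 0.0, -0.4]
finger_gap: 27.6
[-0.50571646  0.17027446  0.23514907  0.01440219  2.69244231  1.46027646] [-0.03409635 -0.08690255  0.00412543  0.00316175  0.10407158 -0.03111068]
```

```bash
python3 - <<'E'
from h import *
for p in [(5,218),(130,180),(500,150)]: print('wall scene z0',p,plane('scene',p,0).round())
for p in [(310,130),(400,215),(480,290)]: print('ledge side z100',p,plane('side',p,100).round())
for p in [(200,85),(60,150),(60,180)]: print('far',p,plane('side',p,0).round())
# fit arm plane model
from scipy.optimize import least_squares
D=[(229.1,-499.7,212.9,.3005,1.5216,0),(510,-181.9,212.7,.2822,1.5455,0),(319.1,-126.6,753.2,.2306,.2346,.027),(278.7,-110.6,772,.1703,.2351,.044),(363,-144.1,728.6,.2989,.2341,.005)]
def f(p):
    a,z0,L1,A,B,T=p;o=[]
    for x,y,z,j2,j3,t in D:
        r=np.sqrt(x*x+y*y-37**2);s=j2+j3
        o+=[a+L1*np.sin(j2)+A*np.sin(s)+B*np.cos(s)+T*np.sin(t)-r,z0+L1*np.cos(j2)+A*np.cos(s)-B*np.sin(s)-T*np.cos(t)-z]
    o+=list((p-np.array([50,350,450,400,0,280]))/100)
    return o
q=least_squares(f,[50,350,450,400,0,280]);print(q.x.round(),q.cost,q.fun[:10].round(1))
E
```

```text
wall scene z0 (5, 218) [991. 862.   0.]
wall scene z0 (130, 180) [1247.  326.    0.]
wall scene z0 (500, 150) [ 1020. -1767.    -0.]
ledge side z100 (310, 130) [941. 377. 100.]
ledge side z100 (400, 215) [1037. -263.  100.]
ledge side z100 (480, 290) [1090. -602.  100.]
far (200, 85) [ 530. 1260.    0.]
far (60, 150) [-206.  613.    0.]
far (60, 180) [-169.  358.    0.]
[ -4. 260. 437. 447.  41. 314.] 0.8994108445729652 [ 0.1 -0.1 -0.1  0.1  0.1  0.   0.1  0.2 -0.2 -0.2]
```

The fitted planar arm model (shoulder z≈260, links ≈437 and 449, tool ≈314) matches within 0.2 mm. Pushing against the reach limit does tilt the tool outward. I move to the open left side, where there is room, and try it with the arm stretched out.

```bash
python3 -m handwheel '[[-0.006,-0.054,0.024,-9],[-0.012,-0.107,0.049,-18],[-0.018,-0.16,0.073,-27],[-0.024,-0.214,0.098,-36],[-0.03,-0.268,0.122,-45]]';python3 -m handwheel '[[0,0,0,0]]'; python3 -c "
from cell import *
s=read_state();print(s['joints'],s['qd'])"
```

```text
clock: 6.08
eef_pos: [355.7, 149.2, 648.1]
eef_rot: [3.111, -0.031, 0.409]
wrist_force: [1.0, -0.9, -1.2]
finger_gap: 28.4
clock: 6.2
eef_pos: [356.5, 151.8, 645.6]
eef_rot: [3.111, -0.026, 0.416]
wrist_force: [-0.4, 0.2, -0.9]
finger_gap: 27.8
[ 0.32697399  0.03423954  0.82063872 -0.03613079  2.25820121  1.45912244] [-0.03601226 -0.04124364 -0.03994194 -0.00867062  0.02089263  0.00850155]
```

```bash
python3 -m handwheel '[[-0.013,-0.062,0,-10],[-0.026,-0.123,0,-20],[-0.04,-0.185,0,-30],[-0.053,-0.247,0,-40],[-0.053,-0.247,0,-40]]';python3 -m handwheel '[[0.03,-0.056,0,-4],[0.06,-0.112,0,-8],[0.09,-0.168,0,-12],[0.118,-0.223,0,-15],[0.118,-0.223,0,-15]]'; python3 -c "
from cell import *
s=read_state();print(s['joints'],s['qd'])"
```

```text
clock: 6.82
eef_pos: [206.9, 358.2, 636.3]
eef_rot: [3.102, 0.001, 1.119]
wrist_force: [-0.1, -0.4, -0.6]
finger_gap: 28.0
clock: 7.45
eef_pos: [57.0, 556.0, 610.4]
eef_rot: [3.104, 0.019, 1.381]
wrist_force: [0.4, 0.3, -1.0]
finger_gap: 27.8
[ 1.42047804  0.54255718  0.24051445 -0.05348484  2.37837091  1.5714869 ] [-0.00568796 -0.07590284 -0.08227832 -0.00348919 -0.03432996  0.03813292]
```

```bash
python3 -m handwheel '[[0.06,0,-0.03,0],[0.12,0,-0.06,0],[0.18,0,-0.09,0],[0.24,0,-0.12,0],[0.3,0,-0.15,0]]'; python3 -m handwheel '[[0.06,0,-0.03,0],[0.12,0,-0.06,0],[0.18,0,-0.09,0],[0.24,0,-0.12,0],[0.3,0,-0.15,0]]'; python3 -c "
from cell import *
s=read_state();print(s['joints'],s['qd'])"
```

```text
clock: 8.07
eef_pos: [75.4, 610.0, 566.9]
eef_rot: [3.105, -0.013, 1.382]
wrist_force: [-0.3, -0.2, -1.3]
finger_gap: 28.0
clock: 8.7
eef_pos: [89.5, 649.7, 532.8]
eef_rot: [3.106, -0.046, 1.383]
wrist_force: [-0.5, -0.2, -0.8]
finger_gap: 27.5
[ 1.39232548  0.67436716  0.2355218  -0.04360096  2.18527884  1.55482761] [-0.01360997  0.07162855  0.00046241  0.00406363 -0.07387261 -0.00920272]
```

The tilt from stretching is slow. A better idea is to run joint 6 to its limit and keep turning: the only way left to follow is with joint 4, which tilts the tool sideways. I move back over the clear bench centre, turning in the positive direction on the way.

```bash
python3 -m handwheel '[[-0.028,0.052,0,10],[-0.056,0.104,0,20],[-0.084,0.156,0,30],[-0.112,0.208,0,40],[-0.14,0.26,0,50]]';python3 -m handwheel '[[-0.006,0.057,0.01,10],[-0.012,0.114,0.02,20],[-0.018,0.171,0.03,30],[-0.025,0.228,0.04,40],[-0.031,0.285,0.05,50]]'; python3 -c "
from cell import *
s=read_state();print(s['joints'],s['qd'])"
```

```text
clock: 9.32
eef_pos: [319.8, 461.9, 535.6]
eef_rot: [-3.128, -0.057, 0.504]
wrist_force: [0.1, 1.1, 0.1]
finger_gap: 28.0
clock: 9.95
eef_pos: [432.8, 197.7, 480.0]
eef_rot: [-3.089, -0.027, -0.375]
wrist_force: [0.7, 0.6, -2.4]
finger_gap: 28.0
[0.33894618 0.04913945 1.21236772 0.02325698 1.82529526 2.29046821] [-0.99015347 -0.11575021  0.33134843  0.05190596 -0.19025817  0.41476245]
```

```bash
python3 -m handwheel '[[0.022,0.045,0.01,10],[0.044,0.09,0.02,20],[0.066,0.135,0.03,30],[0.088,0.178,0.03,40]]';python3 -m handwheel '[[0,0,0,10],[0,0,0,20],[0,0,0,30],[0,0,0,40],[0,0,0,50]]'; python3 -c "
from cell import *
s=read_state();print(s['joints'],s['qd'])"
```

```text
clock: 10.45
eef_pos: [450.8, -0.5, 442.4]
eef_rot: [-3.084, 0.014, -1.078]
wrist_force: [0.6, 0.9, -1.4]
finger_gap: 27.7
clock: 11.08
eef_pos: [369.0, -148.2, 420.2]
eef_rot: [-3.033, 0.119, -1.53]
wrist_force: [0.4, 0.8, -0.6]
finger_gap: 27.8
[-0.58030715 -0.14906162  1.54244477  0.16164437  1.72626135  2.55386896] [-6.98039664e-01 -2.58520103e-01  3.35136464e-01  1.58379746e-01
 -4.30715404e-02  3.67544396e-04]
```

```bash
python3 -m handwheel '[[-0.05,-0.025,0,10],[-0.1,-0.05,0,20],[-0.15,-0.075,0,30],[-0.2,-0.1,0,40],[-0.25,-0.12,0,50]]'; python3 -c "
from cell import *
s=read_state();print(s['joints'],s['qd'])"
```

```text
clock: 11.7
eef_pos: [207.7, -189.3, 393.6]
eef_rot: [-3.045, 0.242, -2.028]
wrist_force: [-0.1, -1.0, -0.3]
finger_gap: 27.6
[-1.10994222 -0.40746081  1.80530368  0.25853483  1.80624557  2.55386972] [-9.72510483e-01 -5.89816505e-01  4.61496712e-01  5.57412111e-02
  2.81439836e-01  3.60892946e-04]
```

Tilting sideways works: the tool now leans about 0.26 rad, but position is traded away with it. I fit a forward model and a small predictor of this IK behaviour, then use it to choose calls.

```bash
cat > kin.py <<'E'
import numpy as np
from scipy.spatial.transform import Rotation as Ro
from scipy.optimize import least_squares
LIM=np.array([[-3.03,3.03],[-.79,2.21],[.23,2.52],[-1.04,4.18],[0,3.07],[-2.55,2.55]])
VM=.7*np.array([2.22,2.22,2.57,3.14,3.14,3.14])/8
P=np.array([-4,260,437,447,41,314,37.])
def fk(q,p=P):
    a,z0,L1,A,B,T,d=p
    R1=Ro.from_euler('z',q[0]);R2=R1*Ro.from_euler('y',q[1]);R3=R2*Ro.from_euler('y',q[2])
    R=R3*Ro.from_euler('z',q[3])*Ro.from_euler('y',q[4])*Ro.from_euler('z',q[5]+np.pi/2)
    w=R1.apply([a,d,z0])+R2.apply([0,0,L1])+R3.apply([B,0,A])
    return w+R.apply([0,0,T]),R
def ik(q0,pt,Rt,w=1.0):
    def f(q):
        p,R=fk(q);return np.r_[(p-pt)/1000,w*(Rt*R.inv()).as_rotvec(),1e-3*(q-q0)]
    lo=LIM[:,0]-.01;hi=LIM[:,1]+.01
    return least_squares(f,np.clip(q0,lo+1e-6,hi-1e-6),bounds=(lo,hi),max_nfev=30).x
def call(q,cmd,n=5,w=1.0):
    """cmd = per-call total dx,dy,dz(mm),turn(deg), split in n rows"""
    p,R=fk(q)
    for k in range(1,n+1):
        c=np.array(cmd)*k/n
        qt=ik(q,p+R.apply(c[:3]),R*Ro.from_euler('z',c[3],degrees=True),w)
        dq=qt-q; q=q+dq*min(1,1/np.max(np.abs(dq)/VM))
    return q
E
python3 - <<'E'
from kin import *
from cell import read_state
s=read_state();print(s['eef_pos'],Ro.from_euler('xyz',s['eef_rot']).as_matrix().round(3));p,R=fk(s['joints']);print(p,R.as_matrix().round(3))
D=[([-1.2076,.3005,1.5216,0,1.3207,-.0666],[229.1,-499.7,212.9]),([-.4105,.28217,1.5455,.0007,1.31523,.72799],[510,-181.86,212.74]),([-.48745,.23057,.23462,.00784,2.64986,1.4723],[319.1,-126.6,753.2]),([-.50572,.17027,.23515,.0144,2.69244,1.46028],[278.7,-110.6,772]),([.32697,.03424,.82064,-.03613,2.2582,1.45912],[356.5,151.8,645.6]),([1.42048,.54256,.24051,-.05348,2.37837,1.57149],[57,556,610.4]),([1.39233,.67437,.23552,-.0436,2.18528,1.55483],[89.5,649.7,532.8]),([-.5803,-.14906,1.54244,.16164,1.72626,2.55387],[369,-148.2,420.2]),(s['joints'],s['eef_pos'])]
o=least_squares(lambda P_:np.concatenate([fk(q,P_)[0]-x for q,x in D]),P);print(o.x.round(2),o.fun.reshape(-1,3).round(1))
import kin;kin.P[:]=o.x
q=np.array([.26,.05,1.25,.03,1.8,2.5]) 
q=np.array(D[-2][0])
for w in(.15,.5,1,2): 
  e=call(q,[-250,-120,0,50],w=w);print(w,e.round(3),fk(e)[0].round())
E
```

```text
[ 207.73260453 -189.26053202  393.63112113] [[-0.429 -0.883  0.192]
 [-0.871  0.461  0.171]
 [-0.24  -0.094 -0.966]]
[ 213.7288313  -171.72289754  394.36912681] [[-0.429 -0.883  0.192]
 [-0.871  0.461  0.171]
 [-0.24  -0.094 -0.966]]
[ -0.   221.22 424.17 447.49  40.88 262.62  36.61] [[-0.  -0.  -0. ]
 [-0.   0.   0. ]
 [-0.1  0.   0. ]
 [ 0.  -0.  -0. ]
 [ 0.   0.  -0. ]
 [-0.   0.   0. ]
 [-0.   0.  -0. ]
 [ 0.  -0.  -0. ]
 [ 0.   0.   0. ]]
0.15 [-0.37  -0.291  1.914  0.993  1.166  2.56 ] [477.  71. 426.]
0.5 [-1.242 -0.64   1.867  0.414  1.995  2.56 ] [ 176. -103.  431.]
1 [-1.426 -0.746  1.727  0.253  2.264  2.56 ] [ 97. -63. 492.]
2 [-1.463 -0.776  1.695  0.188  2.329  2.56 ] [ 78. -46. 505.]
```

```bash
sed -i 's/^P=.*/P=np.array([0,221.22,424.17,447.49,40.88,262.62,36.61])/' kin.py; cat >> kin.py <<'E'
def call2(q,cmd,n=5,w=1.0,joint=False):
    p,R=fk(q)
    for k in range(1,n+1):
        c=np.array(cmd)*k/n; pt=p+R.apply(c[:3]);Rt=R*Ro.from_euler('z',c[3],degrees=True)
        pc,Rc=fk(q);dp=pt-pc;rv=(Rt*Rc.inv()).as_rotvec();a=max(1,np.linalg.norm(dp)/62.5);b=max(1,np.linalg.norm(rv)/np.radians(10.7))
        if joint:a=b=max(a,b)
        qt=ik(q,pc+dp/a,Ro.from_rotvec(rv/b)*Rc,w)
        dq=qt-q; q=q+dq*min(1,1/np.max(np.abs(dq)/VM))
    return q
E
python3 - <<'E'
from kin import *
qB=np.array([-.5803,-.14906,1.54244,.16164,1.72626,2.55387]);qBe=np.array([-1.1099,-.4075,1.8053,.2585,1.8062,2.5539])
qA=ik(np.array([-.08,.05,1.3,.05,1.8,2.5]),np.array([450.8,-.5,442.4]),Ro.from_euler('xyz',[-3.084,.014,-1.078]));print('A',qA.round(3))
for J in(0,1):
 for w in(.15,.3,.5,1,2): 
  e=call2(qB,[-250,-120,0,50],w=w,joint=J);a=call2(qA,[0,0,0,50],w=w,joint=J);print(J,w,'A',(a-qB).round(2),'B',(e-qBe).round(2))
E
```

```text
A [-0.108 -0.018  1.365  0.045  1.754  2.55 ]
0 0.15 A [ 0.33  0.09 -0.11  0.1  -0.03  0.01] B [ 0.85  0.25 -0.21  0.36 -0.33  0.01]
0 0.3 A [ 0.28  0.07 -0.09  0.09 -0.03  0.01] B [ 0.55  0.17 -0.11  0.24 -0.21  0.01]
0 0.5 A [ 0.12  0.03 -0.03  0.04 -0.02  0.01] B [ 0.14  0.05 -0.02  0.07 -0.06  0.01]
0 1 A [-0.24 -0.09  0.06 -0.07  0.04  0.01] B [-0.24 -0.1   0.03 -0.09  0.1   0.01]
0 2 A [-0.39 -0.14  0.09 -0.1   0.08  0.01] B [-0.35 -0.15  0.04 -0.13  0.15  0.01]
1 0.15 A [ 0.3   0.08 -0.1   0.09 -0.02  0.01] B [ 0.62  0.2  -0.16  0.26 -0.21  0.01]
1 0.3 A [ 0.2   0.07 -0.07  0.06 -0.02  0.01] B [ 0.47  0.16 -0.1   0.2  -0.17  0.01]
1 0.5 A [ 0.05  0.02 -0.02  0.02 -0.01  0.01] B [ 0.27  0.1  -0.06  0.08 -0.09  0.01]
1 1 A [-0.1  -0.03  0.01 -0.06  0.03  0.01] B [ 0.12  0.05 -0.06 -0.05 -0.    0.01]
1 2 A [-0.13 -0.04  0.01 -0.09  0.05  0.01] B [ 0.08  0.03 -0.06 -0.09  0.02  0.01]
```

```bash
cat > plan.py <<'E'
from kin import *
from cell import read_state
import sys,time
from multiprocessing import Pool
W=.6
def cost(q):
    p,R=fk(q);z=R.as_matrix()[:,2];r=np.hypot(*p[:2]);az=np.arctan2(p[1],p[0])
    c=abs(np.arcsin(np.clip(z[2],-1,1)))
    c+=.004*max(0,330-r)+.004*max(0,r-650)+.01*max(0,340-p[2])+.002*max(0,p[2]-650)+1*max(0,az-.25)+1*max(0,-.9-az)+ (1*max(0,-q[3]))
    return c
def ev(a): 
    q,c=a;e=call2(q,c,w=W);return cost(e),e
def best(pool,q,rng,n=160,it=2):
    mu=None;bc=None
    for k in range(it):
        C=[]
        for _ in range(n):
            if k==0:
                d=rng.normal(size=3);d*=rng.uniform(0,312)/np.linalg.norm(d);C.append(np.r_[d,rng.uniform(-53,53)])
            else:
                d=mu+rng.normal(size=4)*[50,50,50,10];d[:3]*=min(1,312/np.linalg.norm(d[:3]));d[3]=np.clip(d[3],-53,53);C.append(d)
        r=pool.map(ev,[(q,c) for c in C],chunksize=8)
        i=min(range(n),key=lambda i:r[i][0])
        if bc is None or r[i][0]<bc[0]: bc=(r[i][0],C[i],r[i][1])
        mu=bc[1]
    return bc
if __name__=='__main__':
    rng=np.random.default_rng(0);q=read_state()['joints'];t=time.time()
    for psi in(20,50,75):
        psr=np.radians(psi);x=np.array([np.cos(psr),np.sin(psr),0]);R=np.c_[[0,0,1],np.cross(x,[0,0,1]),x]
        g=ik(np.array([0,.3,1.8,1.6,1.4,0.]),np.array([605,210,185]),Ro.from_matrix(R),w=3);print('goal',psi,g.round(2),fk(g)[0].round(),fk(g)[1].as_matrix()[:,2].round(2))
    print(cost(q))
    with Pool() as pool:
        for i in range(int(sys.argv[1])):
            c,cmd,q=best(pool,q,rng)
            print(round(c,3),cmd.round(),q.round(2),fk(q)[0].round(),fk(q)[1].as_matrix()[:,2].round(2),round(time.time()-t),flush=True)
E
OMP_NUM_THREADS=1 timeout 400 python3 plan.py 7
```

```text
goal 20 [ 0.23  0.48  2.16  3.    1.07 -1.5 ] [605. 210. 185.] [0.94 0.34 0.  ]
goal 50 [-0.06  0.56  2.01  2.12  1.24 -1.09] [605. 210. 185.] [ 0.64  0.77 -0.  ]
goal 75 [-0.15  0.69  1.72  1.66  1.5  -0.85] [605. 210. 185.] [ 0.26  0.97 -0.  ]
1.5060181031095266
1.273 [-111. -117.   63.   -4.] [-0.95 -0.28  1.81  0.3   1.63  2.56] [ 281. -198.  354.] [ 0.22  0.19 -0.96] 7
1.222 [ -15. -126.  -30.   20.] [-1.2  -0.14  1.71  0.34  1.67  2.56] [ 247. -293.  351.] [ 0.27  0.21 -0.94] 14
1.179 [-117.  -86.    4.    5.] [-1.21 -0.11  1.71  0.38  1.65  2.56] [ 257. -300.  348.] [ 0.31  0.23 -0.92] 20
1.136 [-155. -224.   -5.    5.] [-1.19  0.06  1.56  0.42  1.62  2.56] [ 300. -362.  341.] [ 0.35  0.24 -0.91] 26
1.091 [-158.   19.    5.    7.] [-1.24 -0.14  1.77  0.46  1.63  2.56] [ 260. -287.  341.] [ 0.39  0.25 -0.89] 32
1.046 [-222. -219.  -10.    6.] [-1.25 -0.02  1.67  0.51  1.62  2.56] [ 284. -330.  340.] [ 0.42  0.27 -0.87] 38
1.001 [-199.  -95.   -6.    4.] [-1.25 -0.05  1.69  0.56  1.62  2.56] [ 291. -317.  348.] [ 0.46  0.28 -0.84] 44
```

The model matches, so commanding lateral shifts with joint 6 pinned increases joint 4. I plan a longer sequence.

```bash
sed -i 's/-.9-az/-1.5-az/; s/p\[2\]-650/p[2]-750/; s/r-650/r-700/' plan.py; OMP_NUM_THREADS=1 timeout 560 python3 plan.py 24 | cut -c1-200
```

```text
goal 20 [ 0.23  0.48  2.16  3.    1.07 -1.5 ] [605. 210. 185.] [0.94 0.34 0.  ]
goal 50 [-0.06  0.56  2.01  2.12  1.24 -1.09] [605. 210. 185.] [ 0.64  0.77 -0.  ]
goal 75 [-0.15  0.69  1.72  1.66  1.5  -0.85] [605. 210. 185.] [ 0.26  0.97 -0.  ]
1.5060181031095266
1.238 [ 115. -151.  -17.   50.] [-1.62 -0.17  1.73  0.28  1.76  2.56] [  91. -335.  352.] [ 0.28  0.17 -0.95] 6
1.208 [-202.  -70.   17.   -3.] [-1.52 -0.21  1.76  0.33  1.75  2.56] [ 135. -312.  359.] [ 0.31  0.17 -0.93] 11
1.17 [-177. -174.   19.    6.] [-1.53 -0.12  1.73  0.37  1.69  2.56] [ 144. -349.  342.] [ 0.35  0.17 -0.92] 16
1.133 [-132.  -79.  -10.    8.] [-1.6  -0.13  1.74  0.4   1.72  2.56] [ 125. -347.  345.] [ 0.39  0.17 -0.91] 21
1.097 [-195. -173.  -43.   16.] [-1.8  -0.1   1.73  0.4   1.78  2.56] [  57. -355.  344.] [ 0.43  0.16 -0.89] 26
1.067 [-153.  -67.   23.    1.] [-1.74 -0.13  1.76  0.44  1.75  2.56] [  90. -349.  342.] [ 0.46  0.16 -0.88] 31
1.034 [-104.  -15.   18.    4.] [-1.75 -0.21  1.85  0.48  1.75  2.56] [ 102. -316.  341.] [ 0.49  0.16 -0.86] 36
0.999 [-225. -170.    4.    5.] [-1.75 -0.13  
[... 1171 characters left out ...]
 0.84  0.13 -0.53] 94
0.488 [-158. -108.   51.    3.] [-1.26  0.15  1.72  1.14  1.28  2.56] [ 410. -413.  344.] [ 0.87  0.12 -0.47] 99
0.415 [-128.  -91.  -33.    8.] [-1.3   0.18  1.71  1.21  1.31  2.56] [ 405. -430.  353.] [ 0.91  0.11 -0.4 ] 104
0.338 [-131.  -44.   58.    6.] [-1.16  0.2   1.74  1.35  1.17  2.56] [ 474. -407.  349.] [ 0.94  0.1  -0.33] 109
0.249 [-227.   -3.    5.   11.] [-1.04  0.13  1.9   1.53  1.06  2.56] [ 507. -340.  343.] [ 0.97  0.07 -0.25] 115
0.158 [-234.  -41.   23.   10.] [-0.88  0.15  1.91  1.75  0.93  2.56] [ 565. -304.  353.] [ 0.99  0.04 -0.16] 120
0.046 [-67.  72.  11.  51.] [-0.46  0.07  2.11  2.58  0.64  2.56] [ 610. -168.  342.] [ 0.99 -0.13 -0.05] 125
```

The predictor shows a steady sequence (about 24 calls, 15 s) that brings the tool horizontal in the configuration I want near the stand. I run it in chunks.

```bash
python3 -m handwheel '[[-0.02,-0.024,0.01,0],[-0.05,-0.05,0.02,0],[-0.08,-0.075,0.03,0],[-0.11,-0.1,0.04,0],[-0.13,-0.12,0.05,0]]'|grep -v wrist; for i in 1 2 3; do python3 -m handwheel '[[-0.04,-0.026,0,1],[-0.08,-0.052,0,2],[-0.12,-0.078,0,3],[-0.16,-0.104,0,4],[-0.2,-0.13,0,5]]'|grep -v wrist; done; python3 -c "
from kin import *
from cell import *
s=read_state();print(s['joints'],fk(s['joints'])[1].as_matrix()[:,2])"
```

```text
clock: 12.32
eef_pos: [252.2, -201.9, 364.4]
eef_rot: [-3.011, 0.267, -1.967]
finger_gap: 27.8
clock: 12.95
eef_pos: [253.2, -206.7, 372.7]
eef_rot: [-2.996, 0.303, -1.989]
finger_gap: 27.4
clock: 13.58
eef_pos: [253.3, -212.1, 381.8]
eef_rot: [-2.983, 0.338, -2.011]
finger_gap: 28.1
clock: 14.2
eef_pos: [252.1, -217.8, 391.7]
eef_rot: [-2.97, 0.371, -2.031]
finger_gap: 27.7
[-1.13886026 -0.29121701  1.75910834  0.40298656  1.75781109  2.55392523] [ 0.31138551  0.24494796 -0.91817186]
```

```bash
for i in 1 2 3 4 5 6; do python3 -m handwheel '[[-0.045,-0.028,0.004,1],[-0.09,-0.056,0.008,2],[-0.135,-0.084,0.012,3],[-0.18,-0.112,0.016,4],[-0.225,-0.14,0.02,5]]'|grep pos; done; python3 -c "
from kin import *
from cell import *
s=read_state();print(s['clock'],s['joints'],fk(s['joints'])[1].as_matrix()[:,2])"; OMP_NUM_THREADS=1 timeout 400 python3 plan.py 14 | tail -14|cut -c1-200
```

```text
eef_pos: [252.4, -219.6, 390.5]
eef_pos: [253.1, -222.6, 389.9]
eef_pos: [254.4, -226.8, 389.7]
eef_pos: [256.4, -232.0, 389.5]
eef_pos: [259.4, -238.2, 388.9]
eef_pos: [263.7, -245.3, 387.5]
17.95 [-1.27573817 -0.21796632  1.77139911  0.59379312  1.75766955  2.55393129] [ 0.47610356  0.32407291 -0.81749749]
0.913 [  -7. -134.    3.   15.] [-1.37  0.    1.7   0.61  1.69  2.56] [ 258. -336.  340.] [ 0.51  0.33 -0.79] 6
0.874 [-204.  -23.   49.   -1.] [-1.26 -0.11  1.81  0.67  1.63  2.56] [ 297. -272.  344.] [ 0.54  0.34 -0.77] 12
0.83 [ -86. -141.  -15.    6.] [-1.27  0.05  1.67  0.72  1.62  2.56] [ 323. -334.  342.] [ 0.58  0.35 -0.74] 17
0.782 [-206.  -72.   36.    2.] [-1.18  0.02  1.73  0.78  1.55  2.56] [ 361. -299.  342.] [ 0.61  0.36 -0.71] 21
0.733 [-154.   43.   11.    6.] [-1.21 -0.18  1.93  0.82  1.58  2.56] [ 327. -223.  341.] [ 0.64  0.38 -0.67] 26
0.683 [-205. -196.   66.   -2.] [-1.02  0.03  1.75  0.9   1.42  2.56] [ 438. -256.  346.] [ 0.67  0.39 -0.63] 32
0.607 [ -11.    6. -289.   53.] [-1.72  0.01  1.83  0.77  1.9   2.56] [ 164. -324.  340.] [ 0.73  0.39 -0.57] 37
0.581 [-148.  -96.   95.   -8.] [-1.43  0.07  1.77  0.92  1.7   2.56] [ 296. -338.  345.] [ 0.74  0.39 -0.55] 45
0.538 [-160.  -77.   96.   -2.] [-1.2   0.1   1.75  1.03  1.51  2.56] [ 403. -313.  345.] [ 0.77  0.39 -0.51] 51
0.485 [-158.   64.   10.    5.] [-1.19 -0.11  1.97  1.08  1.51  2.56] [ 379. -226.  350.] [ 0.79  0.4  -0.47] 58
0.424 [-173.  -66.  115.    1.] [-0.9   0.    1.92  1.23  1.25  2.56] [ 497. -188.  345.] [ 0.81  0.41 -0.41] 64
0.342 [-174.  -45.   40.    7.] [-0.76  0.05  1.93  1.37  1.11  2.56] [ 551. -151.  341.] [ 0.85  0.41 -0.34] 70
0.252 [-205.  -39.   58.    9.] [-0.55  0.12  1.92  1.59  0.93  2.56] [619. -89. 341.] [ 0.88  0.4  -0.25] 76
0.151 [-299.  -70.   53.   17.] [-0.31  0.19  1.9   1.96  0.73  2.56] [682.  -9. 341.] [ 0.92  0.35 -0.15] 82
```

```bash
H='python3 -m handwheel'
$H '[[0,-0.027,0,3],[-0.002,-0.054,0.001,6],[-0.004,-0.08,0.002,9],[-0.005,-0.107,0.003,12],[-0.007,-0.134,0.003,15]]'|grep pos
$H '[[-0.04,-0.005,0.01,0],[-0.08,-0.01,0.02,0],[-0.12,-0.014,0.03,0],[-0.16,-0.018,0.04,0],[-0.2,-0.023,0.049,0]]'|grep pos
$H '[[-0.017,-0.028,-0.003,1.2],[-0.034,-0.056,-0.006,2.4],[-0.051,-0.084,-0.009,3.6],[-0.068,-0.112,-0.012,4.8],[-0.086,-0.141,-0.015,6]]'|grep pos
$H '[[-0.041,-0.014,0.007,0.4],[-0.082,-0.028,0.014,0.8],[-0.124,-0.043,0.022,1.2],[-0.165,-0.058,0.029,1.6],[-0.206,-0.072,0.036,2]]'|grep pos
$H '[[-0.031,0.009,0.002,1.2],[-0.062,0.018,0.004,2.4],[-0.092,0.026,0.006,3.6],[-0.123,0.034,0.009,4.8],[-0.154,0.043,0.011,6]]'|grep pos
$H '[[-0.041,-0.039,0.013,0],[-0.082,-0.078,0.026,0],[-0.123,-0.117,0.04,0],[-0.164,-0.156,0.053,0],[-0.205,-0.196,0.066,0]]'
python3 -c "
from kin import *
from cell import *
s=read_state();print(s['clock'],s['joints'],fk(s['joints'])[1].as_matrix()[:,2])"; OMP_NUM_THREADS=1 timeout 400 python3 plan.py 9 | tail -9|cut -c1-200
```

```text
eef_pos: [253.2, -335.9, 337.5]
eef_pos: [285.1, -273.3, 335.6]
eef_pos: [310.2, -337.6, 333.1]
eef_pos: [347.6, -303.7, 330.5]
eef_pos: [313.6, -227.9, 329.5]
clock: 21.7
eef_pos: [417.4, -266.5, 322.0]
eef_rot: [-2.728, 0.802, -2.074]
wrist_force: [-0.4, -0.8, -2.0]
finger_gap: 27.5
21.7 [-1.07184023  0.03854138  1.79505061  0.89386971  1.41996471  2.55390107] [ 0.6691457   0.38261815 -0.63706152]
0.632 [-224. -100.  -30.    4.] [-1.07  0.03  1.77  0.95  1.44  2.56] [ 428. -265.  348.] [ 0.7   0.4  -0.59] 6
0.569 [-291.  -62.   94.   -0.] [-0.86  0.02  1.82  1.05  1.26  2.56] [ 502. -193.  347.] [ 0.74  0.41 -0.54] 12
0.503 [ -27. -224.  -52.    8.] [-0.97  0.29  1.52  1.1   1.36  2.56] [ 540. -323.  353.] [ 0.77  0.41 -0.48] 18
0.424 [-280.  -21.   63.    8.] [-0.82  0.17  1.74  1.23  1.19  2.56] [ 566. -218.  344.] [ 0.81  0.42 -0.41] 25
0.337 [-180.  -63.   87.    7.] [-0.63  0.23  1.73  1.41  1.01  2.56] [ 645. -155.  340.] [ 0.85  0.41 -0.33] 31
0.239 [-209.   42.   17.   11.] [-0.41  0.13  1.89  1.66  0.81  2.56] [651. -38. 352.] [ 0.89  0.4  -0.24] 40
0.09 [-276.  -58. -104.   53.] [-0.09  0.04  2.05  2.45  0.53  2.56] [640.  63. 362.] [ 0.97  0.24 -0.09] 49
0.023 [-266.  -17.  -54.  -22.] [-0.2  -0.06  1.9   2.09  0.46  2.56] [650.  10. 481.] [ 0.98  0.2  -0.02] 57
0.0 [ 2.  4.  1. 47.] [ 0.02 -0.06  1.94  2.92  0.32  2.56] [650.  69. 467.] [ 1.    0.09 -0.  ] 64
```

```bash
H='python3 -m handwheel'
$H '[[-0.045,-0.02,-0.006,0.8],[-0.09,-0.04,-0.012,1.6],[-0.135,-0.06,-0.018,2.4],[-0.18,-0.08,-0.024,3.2],[-0.224,-0.1,-0.03,4]]'|grep pos
$H '[[-0.058,-0.012,0.019,0],[-0.116,-0.025,0.038,0],[-0.174,-0.037,0.056,0],[-0.232,-0.05,0.075,0],[-0.291,-0.062,0.094,0]]'|grep pos
$H '[[-0.005,-0.045,-0.01,1.6],[-0.011,-0.09,-0.021,3.2],[-0.016,-0.134,-0.031,4.8],[-0.022,-0.179,-0.042,6.4],[-0.027,-0.224,-0.052,8]]'|grep pos
$H '[[-0.056,-0.004,0.013,1.6],[-0.112,-0.008,0.025,3.2],[-0.168,-0.013,0.038,4.8],[-0.224,-0.017,0.05,6.4],[-0.28,-0.021,0.063,8]]'|grep pos
$H '[[-0.036,-0.013,0.017,1.4],[-0.072,-0.025,0.035,2.8],[-0.108,-0.038,0.052,4.2],[-0.144,-0.05,0.07,5.6],[-0.18,-0.063,0.087,7]]'|grep pos
$H '[[-0.042,0.008,0.003,2.2],[-0.084,0.017,0.007,4.4],[-0.125,0.025,0.01,6.6],[-0.167,0.034,0.014,8.8],[-0.209,0.042,0.017,11]]'
python3 -c "
from kin import *
from cell import *
s=read_state();print(s['clock'],s['joints'],fk(s['joints'])[1].as_matrix().round(3))"; OMP_NUM_THREADS=1 timeout 400 python3 plan.py 5 | tail -5|cut -c1-200
```

```text
eef_pos: [426.0, -265.1, 344.6]
eef_pos: [500.4, -193.7, 341.6]
eef_pos: [538.7, -325.4, 346.2]
eef_pos: [565.1, -219.4, 334.7]
eef_pos: [645.4, -156.1, 328.4]
clock: 25.45
eef_pos: [653.3, -38.7, 341.7]
eef_rot: [-2.522, 1.268, -2.086]
wrist_force: [1.0, 0.2, -1.2]
finger_gap: 28.1
25.45 [-0.40701276  0.13961215  1.8922628   1.67812293  0.79519323  2.55390257] [[-0.147 -0.436  0.888]
 [-0.26   0.883  0.39 ]
 [-0.954 -0.173 -0.243]]
0.146 [-168.  -59.    2.   14.] [-0.29  0.18  1.88  1.95  0.7   2.56] [686.  -5. 357.] [ 0.93  0.35 -0.15] 7
0.05 [-91. -54. -66.  48.] [-0.08  0.12  2.03  2.68  0.57  2.56] [664.  45. 352.] [ 0.99  0.16 -0.05] 15
0.0 [-182.   -9. -178.  -25.] [-0.34 -0.24  2.18  2.21  0.58  2.56] [558. -33. 433.] [0.99 0.12 0.  ] 24
0.0 [-29. 128. -91. -20.] [ 0.04 -0.62  2.29  2.48  0.13  2.01] [453.  77. 479.] [0.99 0.12 0.  ] 32
0.0 [ 16.  -5. 133. -53.] [ 0.05 -0.21  2.08  2.9   0.31  0.75] [586.  85. 465.] [0.99 0.12 0.  ] 43
```

```bash
H='python3 -m handwheel'
$H '[[-0.034,-0.012,0,2.8],[-0.067,-0.024,0,5.6],[-0.1,-0.036,0.001,8.4],[-0.134,-0.047,0.001,11.2],[-0.168,-0.059,0.002,14]]'|grep pos
$H '[[-0.018,-0.011,-0.013,9.6],[-0.036,-0.022,-0.026,19.2],[-0.055,-0.033,-0.04,28.8],[-0.073,-0.043,-0.053,38.4],[-0.091,-0.054,-0.066,48]]'
python3 -c "
from kin import *
from cell import *
s=read_state();print(s['clock'],s['joints'],fk(s['joints'])[1].as_matrix().round(3))"; OMP_NUM_THREADS=1 timeout 400 python3 plan.py 1 | tail -1|cut -c1-200
```

```text
eef_pos: [686.7, -5.6, 355.5]
clock: 26.7
eef_pos: [663.7, 44.6, 348.4]
eef_rot: [1.67, 0.965, 1.811]
wrist_force: [1.0, 0.1, -1.1]
finger_gap: 27.6
26.7 [-0.08242987  0.12023838  2.02946142  2.68372005  0.56869201  2.55390509] [[-0.136 -0.098  0.986]
 [ 0.553  0.818  0.157]
 [-0.822  0.567 -0.057]]
0.0 [-297.  -20.  -92.  -19.] [-0.24 -0.05  1.97  2.34  0.48  2.56] [646. -30. 454.] [ 0.99  0.1  -0.  ] 8
```

```bash
H='python3 -m handwheel'
$H '[[-0.06,-0.004,-0.018,-4],[-0.119,-0.008,-0.037,-8],[-0.178,-0.012,-0.055,-11],[-0.238,-0.016,-0.074,-15],[-0.297,-0.02,-0.092,-19]]'
cat > fin.py <<'E'
from kin import *
from cell import read_state
s=read_state();p=s['eef_pos'];R=Ro.from_euler('xyz',s['eef_rot']).as_matrix();z=R[:,2]
print('q',s['joints'].round(3),'pos',p.round(1),'toolx',R[:,0].round(3),'tooly',R[:,1].round(3),'toolz',z.round(3),'f',s['wrist_force'].round(2),'gap',round(s['finger_gap'],1),s['clock'])
tip=np.array([605,210.3,210.])
for sg in(1,-1):
    up=np.array([0,0,sg*1.]);x=up-z*(up@z);x/=np.linalg.norm(x);Rg=np.c_[x,np.cross(z,x),z]
    turn=np.degrees(np.arctan2(x@R[:,1],x@R[:,0]))
    for zc in(150,160,190):
        tcp=np.array([tip[0],tip[1],zc])-Rg@np.array([2.6,0,-2.8])
        for q0 in([0.1,.5,2.1,2.7,1.,-1.5*sg],):
            g=ik(np.array(q0),tcp,Ro.from_matrix(Rg),w=3);print(sg,'turn',turn.round(1),zc,g.round(2),np.linalg.norm(fk(g)[0]-tcp).round(1),'shift now-axes',(R.T@(tcp-p)).round(1))
E
python3 fin.py
```

```text
clock: 27.32
eef_pos: [646.2, -28.2, 453.5]
eef_rot: [1.579, 1.327, 1.678]
wrist_force: [-0.1, 0.1, -2.2]
finger_gap: 27.9
q [-0.235 -0.047  1.965  2.343  0.477  2.554] pos [646.2 -28.2 453.5] toolx [-0.026  0.24  -0.97 ] tooly [-0.096  0.966  0.242] toolz [ 0.995  0.1   -0.002] f [-0.15  0.15 -2.24] gap 27.9 27.325
1 turn 166.0 150 [ 0.4   0.6   2.11  3.47  1.16 -1.7 ] 0.0 shift now-axes [355.4 160.3 -13.8]
1 turn 166.0 160 [ 0.4   0.57  2.11  3.47  1.13 -1.71] 0.0 shift now-axes [345.7 162.8 -13.8]
1 turn 166.0 190 [ 0.4   0.49  2.12  3.48  1.07 -1.74] 0.0 shift now-axes [316.6 170.  -13.9]
-1 turn -14.0 150 [0.4  0.59 2.11 3.47 1.14 1.43] 0.0 shift now-axes [350.4 161.6 -13.8]
-1 turn -14.0 160 [0.4  0.56 2.11 3.47 1.12 1.42] 0.0 shift now-axes [340.7 164.  -13.8]
-1 turn -14.0 190 [0.4  0.48 2.12 3.48 1.05 1.4 ] 0.0 shift now-axes [311.6 171.3 -13.9]
```

The tool is level (z component -0.002) and a -14° turn makes the bar upright, with tool x down. Everything I need for the approach is reachable. I pull back and lower in front of the stand.

```bash
H='python3 -m handwheel'
$H '[[0.036,0.019,-0.02,-3],[0.073,0.039,-0.04,-6],[0.109,0.058,-0.06,-9],[0.146,0.078,-0.08,-12],[0.182,0.097,-0.097,-14]]'|grep -v wrist
$H '[[0,0,0,0]]' >/dev/null
python3 fin.py
```

```text
clock: 27.95
eef_pos: [534.4, 99.9, 298.8]
eef_rot: [-2.757, 1.566, -2.658]
finger_gap: 27.4
q [ 0.139 -0.014  2.376  3.195  0.782  1.532] pos [533.1 101.5 295.6] toolx [-0.01  -0.003 -1.   ] tooly [-0.101  0.995 -0.002] toolz [ 0.995  0.101 -0.01 ] f [ 0.38  0.47 -1.41] gap 27.8 28.075
1 turn -179.9 150 [ 0.39  0.59  2.11  3.47  1.14 -1.71] 0.0 shift now-axes [147.2 101.2  86.9]
1 turn -179.9 160 [ 0.39  0.57  2.11  3.47  1.12 -1.71] 0.0 shift now-axes [137.2 101.2  86.8]
1 turn -179.9 190 [ 0.39  0.49  2.12  3.48  1.05 -1.74] 0.0 shift now-axes [107.2 101.2  86.5]
-1 turn 0.1 150 [0.39 0.58 2.11 3.47 1.13 1.43] 0.0 shift now-axes [142.  101.2  86.9]
-1 turn 0.1 160 [0.39 0.55 2.11 3.47 1.11 1.42] 0.0 shift now-axes [132.  101.2  86.8]
-1 turn 0.1 190 [0.39 0.47 2.12 3.48 1.04 1.4 ] 0.0 shift now-axes [102.  101.2  86.5]
```

```bash
H='python3 -m handwheel'
$H '[[0.036,0.01,0.01,0],[0.072,0.02,0.02,0],[0.107,0.03,0.03,0],[0.142,0.045,0.035,0],[0.142,0.06,0.035,0]]'|grep -v wrist
$H '[[0,0,0,0]]' >/dev/null
python3 fin.py|grep -v 190;  python3 - <<'E'
from h import *
a=cams.camera('scene');b=cams.camera('side')
A=cv2.resize(a[130:250,110:230],(400,400),interpolation=3);B=cv2.resize(b[90:210,190:310],(400,400),interpolation=3)
cv2.imwrite('pics/p8.png',np.hstack([A,B])[:,:,::-1])
E
```

```text
clock: 28.7
eef_pos: [560.9, 164.3, 149.8]
eef_rot: [-3.085, 1.555, -2.984]
finger_gap: 27.6
q [0.32  0.526 2.265 3.375 1.212 1.492] pos [561.4 164.9 149.5] toolx [-0.016 -0.001 -1.   ] tooly [-0.102  0.995  0.001] toolz [ 0.995  0.102 -0.017] f [-0.74 -0.48 -0.98] gap 27.8 28.825
1 turn 180.0 150 [ 0.39  0.59  2.11  3.47  1.13 -1.71] 0.0 shift now-axes [ 1.3 40.7 50.7]
1 turn 180.0 160 [ 0.39  0.56  2.11  3.47  1.11 -1.72] 0.0 shift now-axes [-8.7 40.7 50.6]
-1 turn -0.0 150 [0.39 0.58 2.11 3.47 1.12 1.43] 0.0 shift now-axes [-3.9 40.7 50.7]
-1 turn -0.0 160 [0.39 0.55 2.12 3.47 1.1  1.42] 0.0 shift now-axes [-13.9  40.7  50.6]
```

View pics/p8.png

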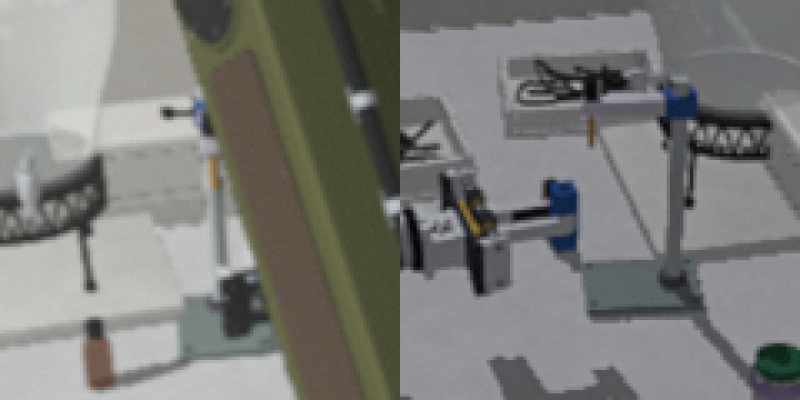

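The bar stands upright in the jaws. In the right panel it is at (563,215), left of and below the pin tip (590,145). I move under the pin.

```bash
H='python3 -m handwheel'
$H '[[0,0.012,0.015,0],[-0.001,0.025,0.03,0],[-0.003,0.035,0.043,0],[-0.004,0.041,0.051,0],[-0.004,0.041,0.051,0]]'>/dev/null
$H '[[0,0,0,0]]' >/dev/null
python3 fin.py|grep -v 190;  python3 - <<'E'
from h import *
a=cams.camera('wrist');b=cams.camera('side');c=cams.camera('scene')
cv2.imwrite('pics/sc9.png',c[:,:,::-1])
A=cv2.resize(a,(400,300));B=cv2.resize(b[105:195,210:330],(400,300),interpolation=3)
cv2.imwrite('pics/p9.png',np.hstack([A,B])[:,:,::-1]);cv2.imwrite('pics/s9.png',b[:,:,::-1])
E
```

```text
q [0.392 0.573 2.113 3.466 1.121 1.431] pos [608.  209.2 153.7] toolx [-0.015 -0.001 -1.   ] tooly [-0.1    0.995  0.001] toolz [ 0.995  0.1   -0.015] f [ 1.25 -0.63 -1.48] gap 27.8 29.675
1 turn 180.0 150 [ 0.4   0.59  2.11  3.47  1.13 -1.71] 0.0 shift now-axes [ 6.4  1.4 -0. ]
1 turn 180.0 160 [ 0.4   0.56  2.11  3.47  1.11 -1.72] 0.0 shift now-axes [-3.6  1.4 -0.2]
-1 turn -0.0 150 [0.4  0.58 2.11 3.47 1.12 1.43] 0.0 shift now-axes [ 1.2  1.4 -0. ]
-1 turn -0.0 160 [0.4  0.55 2.11 3.47 1.1  1.42] 0.0 shift now-axes [-8.8  1.4 -0.2]
```

View pics/p9.png

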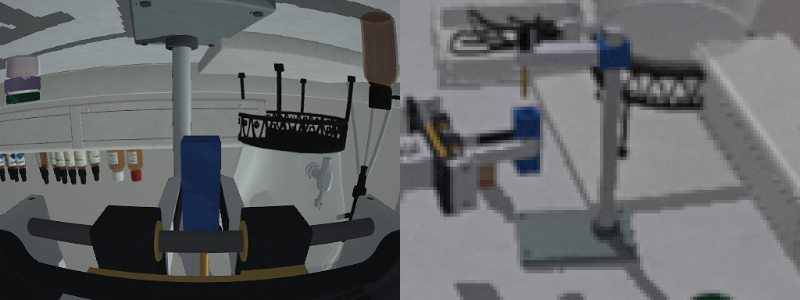

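```bash
python3 - <<'E'
from h import *
c=cams.get_calibration('wrist');s=read_state();R=cv2.Rodrigues(np.zeros(3))[0]
w=cams.camera('wrist');hsv=cv2.cvtColor(w,cv2.COLOR_RGB2HSV)
m=cv2.inRange(hsv,(10,110,70),(28,255,255));m[:310]=0;m[345:]=0;m[:,:235]=0;m[:,285:]=0
for y in range(312,345,4):
    xs=np.where(m[y])[0]
    if len(xs)>2:
        o,d=ray('wrist',(xs.mean(),y),c);t=(605-o[0])/d[0];P=o+d*t;print(y,xs.min(),xs.max(),P.round(1))
b=cv2.inRange(hsv,(105,100,30),(130,255,255))
for y in range(180,300,20):
    xs=np.where(b[y])[0];
    if len(xs)>5:
        o,d=ray('wrist',(xs.mean(),y),c);P=o+d*((592-o[0])/d[0]);print('bar',y,xs.min(),xs.max(),P.round(1))
# side/scene pin from first pictures, sub-pixel
for n,f,(x0,x1,y0,y1) in(('side','side0',(242,252,118,140)),('scene','scene0',(168,180,172,192))):
    h=cv2.cvtColor(cv2.imread(f'pics/{f}.png'),cv2.COLOR_BGR2HSV)[y0:y1,x0:x1]
    k=cv2.inRange(h,(8,70,60),(30,255,255))
    for y in range(y1-y0):
        xs=np.where(k[y])[0]
        if len(xs): print(n,y+y0,xs.mean()+x0,len(xs),end='; ')
    print()
E
```

```text
324 256 266 [605.  213.  219.1]
328 256 266 [605.  213.  222.9]
332 256 266 [605.  213.  226.8]
336 256 266 [605.  213.  230.8]
340 256 265 [605.  212.7 234.8]
344 256 266 [605.  213.1 239. ]
bar 180 232 281 [592.  208.6 113.2]
bar 200 0 282 [592.  179.  123.5]
bar 220 232 281 [592.  208.6 135.8]
bar 240 232 281 [592.  208.5 147.9]
bar 260 233 280 [592.  208.5 160.6]
bar 280 234 279 [592.  208.5 174.2]
side 125 247.0 1; side 126 247.0 1; side 127 247.0 1; side 128 247.0 1; side 129 247.0 1; side 130 247.0 1; side 131 247.0 1; side 132 247.0 1; side 133 247.0 1; 
scene 177 173.0 1; scene 178 173.5 2; scene 179 173.5 2; scene 180 173.5 2; scene 181 173.5 2; scene 182 173.5 2; scene 183 173.5 2; scene 184 173.5 2; scene 185 174.0 3; scene 186 174.0 1;
```

```bash
python3 - <<'E'
from h import *
s=read_state();bc=np.array([605.1,208.9,150.])
for n,f in(('side','s9'),('scene','sc9')):
    im=cv2.imread(f'pics/{f}.png');h=cv2.cvtColor(im,cv2.COLOR_BGR2HSV);k=cv2.inRange(h,(105,110,40),(130,255,255))
    for z in(180,188):
        H=np.array([proj(n,bc+Ro) for Ro in [np.array([a*14,b*14,z-150]) for a in(-1,1) for b in(-1,1)]])
        u,v=proj(n,bc+[0,0,z-150]);r=int(round(v));xs=np.where(k[r,int(u)-12:int(u)+13])[0]+int(u)-12
        print(n,z,'pred',u.round(1),v.round(1),H[:,0].min().round(1),H[:,0].max().round(1),'seen',xs.min() if len(xs) else None,xs.max() if len(xs) else None)
    print(n,'tip pred at 605,211,210',proj(n,np.array([605,211,210.])))
E
```

```text
side 180 pred 247.4 140.4 243.2 251.5 seen 245 251
side 188 pred 247.4 138.7 243.2 251.5 seen 245 251
side tip pred at 605,211,210 [247.20615311 133.55808746]
scene 180 pred 174.8 193.8 170.5 179.3 seen 172 175
scene 188 pred 174.7 191.8 170.3 179.1 seen 172 175
scene tip pred at 605,211,210 [173.75698983 186.5088138 ]
```

I refine the offset by about 2.7 mm sideways, then raise gently: 20 mm first, then to about 30 mm, watching the vertical force.

```bash
H='python3 -m handwheel'
$H '[[0,0.0027,-0.0005,0],[0,0.0027,-0.0005,0]]'|egrep 'pos|wrist'
$H '[[-0.005,0,0,0],[-0.01,0,0,0],[-0.015,0,0,0],[-0.015,0,0,0]]'|egrep 'pos|wrist'
for i in 1 2 3 4; do $H '[[-0.002,0,0,0],[-0.004,0,0,0],[-0.004,0,0,0]]'|egrep 'pos|wrist'; done
for i in 1 2 3 ; do $H '[[0,0,0,0]]'|egrep 'pos|wrist'; done
```

```text
eef_pos: [607.3, 212.2, 153.7]
wrist_force: [-0.0, 0.1, -0.7]
eef_pos: [607.6, 212.3, 169.4]
wrist_force: [1.3, -0.0, -1.6]
eef_pos: [607.6, 212.3, 173.6]
wrist_force: [0.3, -0.0, -0.5]
eef_pos: [607.7, 212.3, 177.8]
wrist_force: [0.1, -0.3, -1.4]
eef_pos: [607.8, 212.3, 182.0]
wrist_force: [-0.4, -0.5, -1.8]
eef_pos: [607.9, 212.3, 186.3]
wrist_force: [-0.7, -0.9, -0.8]
eef_pos: [607.9, 212.3, 186.3]
wrist_force: [0.8, -0.5, -0.6]
eef_pos: [607.9, 212.3, 186.2]
wrist_force: [1.0, 0.9, -1.0]
eef_pos: [607.9, 212.3, 186.2]
wrist_force: [0.2, -0.1, -1.5]
```

```bash
H='python3 -m handwheel'
for i in 1 2 3 4 5 6 7 8; do $H '[[0,0,0,0]]'|egrep 'wrist'; done
python3 - <<'E'
from h import *
b=cams.camera('side');a=cams.camera('scene')
B=cv2.resize(b[105:165,220:280],(400,400),interpolation=3);A=cv2.resize(a[150:210,145:205],(400,400),interpolation=3)
cv2.imwrite('pics/p10.png',np.hstack([A,B])[:,:,::-1])
E
```

```text
wrist_force: [-1.4, 0.2, -0.7]
wrist_force: [0.7, -0.3, -1.5]
wrist_force: [-0.4, -0.7, -1.3]
wrist_force: [-0.1, 0.8, -0.9]
wrist_force: [0.2, -0.4, -0.5]
wrist_force: [-0.0, 0.7, -1.5]
wrist_force: [0.2, -0.2, -1.8]
wrist_force: [-0.2, 0.1, -1.1]
```

View pics/p10.png

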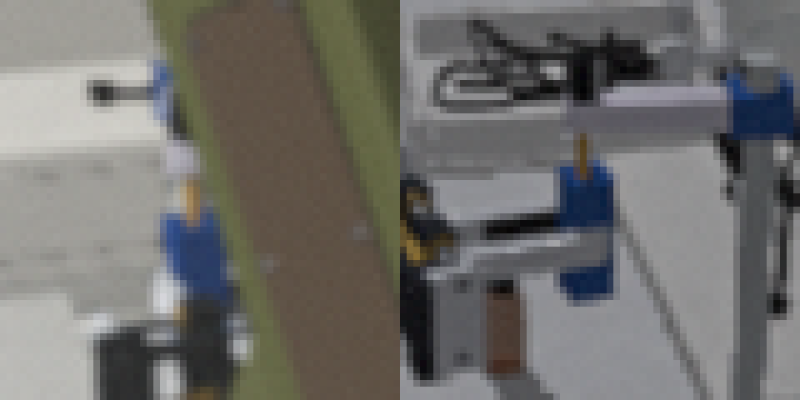

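With the top at about 223 mm, the mean vertical force is -1.16 N. That equals the free-hanging value, where a dimple would add about 3 N, so the deep end is up. The image shows the pin going in near the centre of the bar's top at (583,170). I raise 6 mm more in two checked steps.

```bash
H='python3 -m handwheel'
$H '[[-0.0015,0,0,0],[-0.003,0,0,0],[-0.003,0,0,0]]'|egrep 'pos|wrist'
for i in 1 2 3 4; do $H '[[0,0,0,0]]'|egrep 'wrist'; done
$H '[[-0.0015,0,0,0],[-0.003,0,0,0],[-0.003,0,0,0]]'|egrep 'pos|wrist'
for i in 1 2 3 4 5 6; do $H '[[0,0,0,0]]'|egrep 'wrist'; done; python3 fin.py|head -1
python3 - <<'E'
from h import *
b=cams.camera('side');w=cams.camera('wrist')
cv2.imwrite('pics/p11.png',np.hstack([cv2.resize(w,(400,300)),cv2.resize(b[100:175,200:300],(400,300),interpolation=3)])[:,:,::-1])
E
```

```text
eef_pos: [607.9, 212.3, 189.3]
wrist_force: [-0.6, 0.2, -1.1]
wrist_force: [-0.7, 0.4, -1.8]
wrist_force: [0.6, 0.3, -1.2]
wrist_force: [0.4, -0.3, -0.9]
wrist_force: [-0.2, -0.4, -2.2]
eef_pos: [608.0, 212.3, 192.5]
wrist_force: [0.4, -0.2, -0.9]
wrist_force: [0.1, -0.5, -1.4]
wrist_force: [0.2, -0.1, -1.1]
wrist_force: [-0.3, 0.1, -0.9]
wrist_force: [-0.5, -0.0, -1.2]
wrist_force: [0.1, -0.2, -0.4]
wrist_force: [-0.6, 0.7, -1.7]
q [0.399 0.473 2.12  3.49  1.036 1.393] pos [607.9 212.3 192.4] toolx [-0.013 -0.    -1.   ] tooly [-0.101  0.995  0.001] toolz [ 0.995  0.101 -0.013] f [-0.56  0.71 -1.73] gap 28.0 35.6
```

View pics/p11.png

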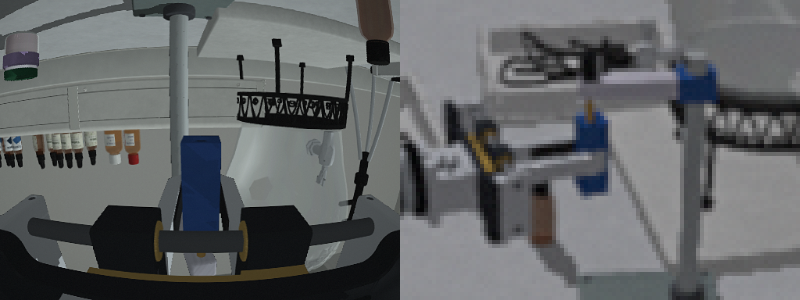

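The bar is still upright with the pin in its top, at (590,105) in the right panel, and there is no added force (mean about -1.1 N). The bar centre is about 190 mm up, so the tip sits about 20 mm into the hole. I hand it in.

```bash
python3 -c "
from cell import manip,read_state
print(manip.sign_off(), read_state()['clock'])"
```

```text
the job is handed in; nothing more can be done
the job is handed in; nothing more can be done
```

I handed the job in at about 35.6 s of the 72 s limit, with the leftmost standoff held upright under the stand, deep hole up. No verdict was reported.

**What I did:** I gripped the bar from above at 35 N. The move command has no tilt, so I brought the tool level by pushing against joint and reach limits. Then I moved the bar under the pin and raised it in small steps.

**Which end is bored:** the first end I tried was the deep one, so it did not need turning over. With the bar's top about 13 mm above the pin's rest height, the mean vertical force was -1.16 N. Hanging free it was about -1.1 N; a dimple would have added about 3 N.

**Last checks:**
- **Position:** bar centre at about 190 mm, so the pin is about 20 mm into the hole. The pin looked about central in the bar's top.
- **Uprightness:** tool level within about 0.015 rad.
- **Force:** still about -1.1 N after the final 6 mm raise, so the pin is not pushed up.
- **Grip:** finger gap 28.0 mm, bar still held.

**Less certain:** the views disagreed by 2 to 3 mm on the pin's sideways position, so I aimed between them. The pin entered without added force. I did not re-measure the bystander objects at the end, but no contact with them showed in the pictures or forces.

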